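Find the pot with the loose cap and set it aside

TASK

Before the ink pots in the wooden rack are shaken, find the one whose screw cap was left loose: try the caps where they stand with a light twist in the unscrewing direction, so that a sound cap holds and is not started, while the loose one gives and is left turned clearly (some 10 degrees or more), but by no more than a quarter turn. Then lift that pot out of the rack by its body, not by the cap, and set it down gently, upright, in the shallow metal tray. Leave the other two in the rack and the things around undisturbed.

Things in the scene. Friction and masses are not known exactly. Their poses are not given: they have to be found in the camera images.
- rack: low wooden rack, fixed, 89 x 261 mm, 34 mm high: three square pockets in a row along its own y, 80 mm apart, 26 mm deep, with three alike capped plastic pots, square with the rack. Origin: centre of its underside, z up. A pot cannot turn in its pocket beyond its play
- pocket_1 (a point): centre of the floor of the rack's pocket 1 (at +80 mm along the rack's y), 8 mm above the bench; axes as the rack's. A pot stands in it, up to 1.5 mm off centre and turned up to 0.05 rad either way by the pocket's play. Every pot: white square body 54 x 54 mm, 76 mm high, shoulder to 84 mm, cap to 114 mm above its underside; about 0.31 kg
- pocket_2 (a point): centre of the floor of the rack's pocket 2 (in the middle), 8 mm above the bench; axes as the rack's. A pot stands in it, up to 1.5 mm off centre and turned up to 0.05 rad either way by the pocket's play. Every cap: round, black, ribbed, 42 mm diameter, spans 88 to 114 mm above the pot's underside, unscrews counter-clockwise from above
- pocket_3 (a point): centre of the floor of the rack's pocket 3 (at -80 mm along the rack's y), 8 mm above the bench; axes as the rack's. A pot stands in it, up to 1.5 mm off centre and turned up to 0.05 rad either way by the pocket's play. A sound cap holds 0.8 N m and is started at 0.9; the loose one turns at about 0.2. Liner: caps wind up 0.14 rad per N m and spring back before the thread moves
- tray: shallow bare-metal drip tray, fixed, 150 mm (its x) by 190 mm (its y), floor 3 mm thick, rim 18.5 mm above the bench, walls 3 mm. Origin: centre of its underside, on the bench
- dropper: bystander: brown glass dropper bottle with a black bulb, 33 mm wide, 92 mm high, loose; origin at the centre of its underside
- timer: bystander: round white kitchen timer, 62 mm wide, 38 mm high, loose; origin at the centre of its underside
- clip_jar: bystander: clip-top glass jar, 89 x 77 mm, 120 mm high, loose; origin at the centre of its underside

How it is judged:
By the outcome, as a careful person would: the job done as asked, in the order asked, and still so for the second after the job is handed in, with the robot touching nothing.
It also fails if it takes over 72 s, if anything falls off the work surface, if the arm or the gripper's body presses on something with over 40 N, if the wrist force passes 120 N, or if a joint passes its speed limit or range.

ROBOT

A 7-joint arm with a two-finger parallel gripper is mounted at the origin on a cart in front of the work surface, level with it; the furniture and walls round the work are solid. World frame = base frame: x ahead of the robot, y to its left, z up, the work surface at z = 0. Lengths are in mm, angles in rad, forces in N, time in s.
With the tool pointing down it reaches from about 400 to 850 mm from the base axis. Payload 4.5 kg.
Tool frame: the origin (TCP) lies midway between the tips of the shut fingers; the grasp point (between the pads) lies 19 mm behind it (manip.grip_depth is the distance from the TCP to the grasp point, in mm); z points along the fingers, y is the line along which they close (so a half turn about z gives the same grasp; the last joint's range is limited). The gripper opens to 88 mm and grips with 3 to 60 N. Pads are 18 mm wide; open, the fingers measure 123 mm over their backs; the gripper's body (75 mm by 187 mm) begins 45 mm behind the grasp point.
Start: joints at [1.285, 0.689, -0.195, 1.565, 0.157, 0.902, -0.215], TCP at [196.515, -593.326, 238.743] pointing down, gripper open.
Joint ranges: [-3.01, 3.01], [-0.46, 2.08], [-1.47, 1.51], [0.13, 2.56], [-1, 4.14], [0.04, 2.09], [-2.66, 2.66]. Speed limits (rad/s): [2.57, 2.57, 3.14, 3.14, 3.14, 3.14, 3.14].

INTERFACE

Orientations are given as a rotation vector (axis times angle).
In Python, from plant import manip, camera, camera_model, ticket, boxes_of, regions_of, landmark_of gives the robot as it stands.
- The arm moves only by the tool play_rows, never from a script. Its argument "motion" is text: rows parted by semicolons, each of 7 numbers parted by spaces: the shift along the tool's x, y, z scaled (see below), then the turn, a rotation vector about the tool's x, y, z scaled (see below), then the gripper command: -1 is shut, 1 is fully open, values between are in proportion. In form: x y z wx wy wz jaw; .... A call has 1 to 20 rows; each row is the pose to reach, as a shift and turn from the pose commanded when the call began, along the tool's axes at that moment; what a row does not reach only later rows make up. The controller multiplies each number of a shift by 80 mm and each number of a turn by 30 degrees. A row lasts 1/8 s, in which the tool goes at most 62.5 mm and 10.7 degrees, less where a joint would pass 70% of its speed; a pose out of reach is approached as far as the arm can. A call with a number of a shift or a turn outside -1 to 1 is refused whole. A call with a gripper value outside its range is refused whole. The fingers move at their own pace and stop on an object; "squeeze" is the grip in N (left out, the last holds). Time passes only in rows, so rows that repeat a pose let the fingers close. It gives the time, the measured TCP pose, the force, the opening and the grip force at its end, in the units of the state.
- manip.get_state(): the state, without advancing time (a new reading comes with each control period).
- camera(name): name is "scene" or "side" or "wrist"; returns the picture (480x640x3 uint8, blue, green, red); there is no depth.
- camera_model(name): a dict with "intrinsics" (3x3 intrinsics, pixels), "xyz" and "attitude" of the camera in the world. Camera axes: x right, y up, looking along -z (the intrinsics and any distortion apply to the point x, -y, -z); pixel columns grow to the right and rows downward; lengths in mm; the calibration is good to about 2 mm. A picture is of the moment at which its call begins: read the wrist's pose just before it. camera_model takes no time and is no camera call; for the wrist camera it gives the pose at the moment of the call.
- ticket.hand_in(): hands the job in; it is judged then, once.
Trained networks look in the newest picture that a camera, given by its name, has taken for a name from the list of things; names that differ only in an ending like _2 or _b are one class to them, and where a whole thing is asked for, a point or a joint stands for the part that bears it (a point fixed in the world has none). Each returns a list of dicts, best first, with "score" (0 to 1); they miss things now and then, are a little off and sometimes report something else, mostly with a low value. They report only what shows in the picture. A call takes as long as a camera call.
- boxes_of(camera, label): "box" ([left, top, right, bottom] as shares, 0 to 1, of the picture: columns of its width, rows of its height, round what is visible of it).
- regions_of(camera, label): "region" (480x640 bool, what is visible of it) and "box" ([left, top, right, bottom] as shares, 0 to 1, of the picture: columns of its width, rows of its height, round what is visible of it).
- landmark_of(camera, label): "xy" ([column, row] as shares, 0 to 1, of the picture: columns of its width, rows of its height: a listed point, or the origin of a listed thing).
The state is a dict: "t": time; "joints": joint angles; "qd": joint speeds; "tau": joint torques, N m; "tcp_pos": TCP position; "orientation": TCP orientation; "force": force on the tool from outside, world axes, zero at the start; "wrist_torque": the same for the moment, N m; "grip_width": opening from 0.0 (shut) to 1.0 (fully open); "gripper_force": force on a finger pad.
Only numpy, scipy, OpenCV 4.12 (cv2) and the standard library are available. Lean on these libraries where they do the work, as an engineer would, in place of code of your own. Each camera call takes 0.05 s, during which the arm holds its last target. There are 200 camera calls.

## Working session

There is one attempt and no reset: what is moved stays moved. The work goes in short steps, Python scripts to look and compute and a tool call to move; the robot and the scene stay as the last step left them, time stands still between calls to the robot, and variables do not carry over. Pictures are saved under pics/ and viewed, at most 10 in all, crops included, and the job is handed in when it is done.

Besides the shell and the picture viewer there is one more tool, called after "Request:" as a command line: name --argument value ..., lists and objects as JSON in quotes. play_rows: Moves the arm, as the interface text tells. Its arguments: {"type":"object","properties":{"motion":{"type":"string"},"squeeze":{"type":"number"}},"required":["motion"]}

```bash
ls; mkdir -p pics
cat > h.py <<'E'
import numpy as np, cv2
from scipy.spatial.transform import Rotation as R
from plant import manip, camera, camera_model, ticket, boxes_of, regions_of, landmark_of
def rot(a):
    a=np.array(a,float)
    return a if a.shape==(3,3) else (R.from_rotvec(a).as_matrix() if a.size==3 else R.from_quat(a).as_matrix())
def ray(m,px):
    K=np.array(m["intrinsics"]);d=np.linalg.inv(K)@np.array([px[0],px[1],1.]);d=np.array([d[0],-d[1],-d[2]])
    return np.array(m["xyz"],float),rot(m["attitude"])@d
def onz(m,px,z):
    o,d=ray(m,px);return o+d*(z-o[2])/d[2]
def proj(m,p):
    c=rot(m["attitude"]).T@(np.array(p,float)-np.array(m["xyz"]));q=np.array(m["intrinsics"])@np.array([c[0],-c[1],-c[2]]);return q[:2]/q[2]
E
python3 - <<'E'
from h import *
np.set_printoptions(precision=3,suppress=True)
s=manip.get_state();print(s,manip.grip_depth)
for c in ["scene","side"]:
    im=camera(c);cv2.imwrite(f"pics/{c}0.png",im);m=camera_model(c);print(c,m)
    for l in ["rack","pocket_1","pocket_2","pocket_3","tray","dropper","timer","clip_jar"]:
        for f in landmark_of(c,l)[:3]:
            px=np.array(f["xy"])*[640,480];print(l,round(f["score"],2),px,onz(m,px,8 if 'pock' in l else 0)[:2])
E
```

```text
pics
{'t': 0.0, 'joints': array([ 1.285,  0.69 , -0.195,  1.566,  0.157,  0.902, -0.215]), 'qd': array([ 0.001,  0.001,  0.   ,  0.001, -0.   , -0.   ,  0.   ]), 'tau': array([  0.   , -52.756,  -1.266, -15.343,  -0.053,   0.007,   0.   ]), 'tcp_pos': array([ 196.266, -592.729,  237.916]), 'orientation': array([-3.1  , -0.5  ,  0.001]), 'force': array([-0.315, -0.266, -0.061]), 'wrist_torque': array([-0.024,  0.008,  0.007]), 'gripper_force': 0.0, 'grip_width': 0.9994964183086279} 18.700000000000003
scene {'intrinsics': array([[486.598,   0.   , 309.644],
       [  0.   , 486.598, 240.151],
       [  0.   ,   0.   ,   1.   ]]), 'xyz': array([ 49.937, 674.029, 537.821]), 'attitude': array([ 0.427, -1.262, -2.25 ])}
rack 0.56 [344.128 228.624] [ 540.598 -130.031]
pocket_1 0.63 [327.808 237.792] [541.368 -65.679]
pocket_1 0.58 [342.08 223.2 ] [ 550.03  -136.268]
pocket_1 0.57 [351.808 203.088] [ 583.476 -233.324]
pocket_2 0.63 [327.808 237.792] [541.368 -65.679]
pocket_2 0.58 [342.08 223.2 ] [ 550.03  -136.268]
pocket_2 0.57 [351.808 203.088] [ 583.476 -233.324]
pocket_3 0.63 [327.808 2
[... 388 characters left out ...]
 array([[606.74 ,   0.   , 313.033],
       [  0.   , 606.74 , 239.572],
       [  0.   ,   0.   ,   1.   ]]), 'xyz': array([  433.052, -1106.195,   604.486]), 'attitude': array([ 1.114, -0.035, -0.102])}
rack 0.92 [337.28  299.808] [ 561.559 -143.091]
pocket_1 0.84 [323.904 278.88 ] [544.321 -75.421]
pocket_1 0.83 [349.12  318.912] [ 571.875 -221.271]
pocket_2 0.84 [323.904 278.88 ] [544.321 -75.421]
pocket_2 0.83 [349.12  318.912] [ 571.875 -221.271]
pocket_3 0.84 [323.904 278.88 ] [544.321 -75.421]
pocket_3 0.83 [349.12  318.912] [ 571.875 -221.271]
tray 0.88 [316.224 230.784] [554.057 163.175]
timer 0.59 [380.416 209.424] [725.673 263.19 ]
clip_jar 0.7 [210.624 214.8  ] [303.845 294.216]
```

View pics/scene0.png

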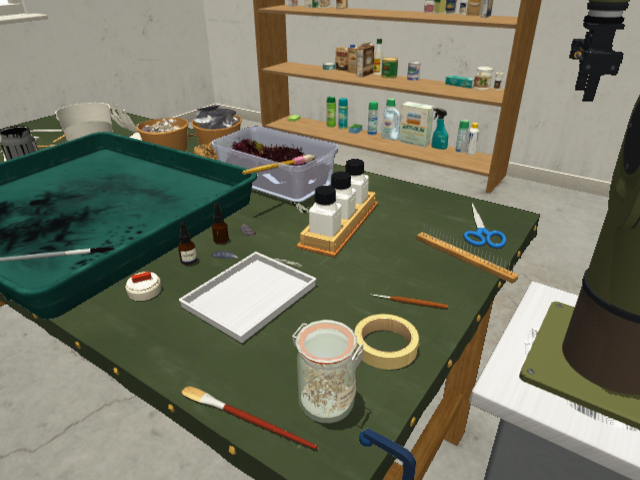

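View pics/side0.png

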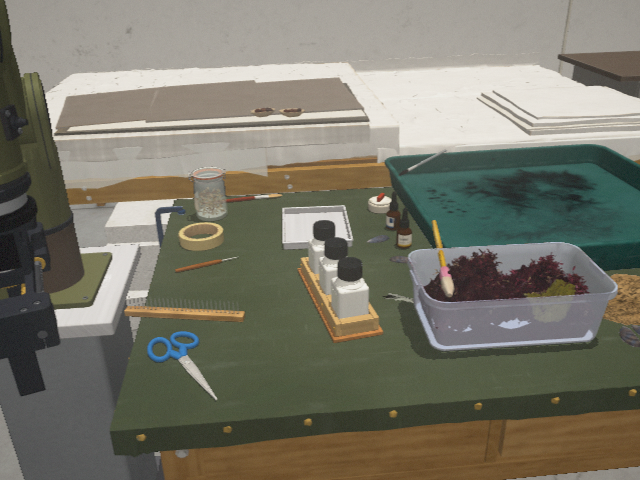

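The rack with three white pots is at scene (325–355, 165–250) and side (300–380, 222–340), with the tray at scene (250, 293). The plastic tub is just beyond the rack in +x. The networks agree with the pictures, so I'll get the cap positions from their tops at z = 122.

```bash
cat >> h.py <<'E'
def plan(target, yaw_y=None):
    """shift (tool axes, /80mm) to target TCP; turn about tool z (/30deg) so tool y points at world angle yaw_y"""
    s=manip.get_state();T=rot(s["orientation"]);d=T.T@(np.array(target)-s["tcp_pos"])/80
    y=T[:,1];a=np.arctan2(y[1],y[0]);w=None
    if yaw_y is not None: w=-((yaw_y-a+np.pi)%(2*np.pi)-np.pi)*180/np.pi/30
    print("tcp",s["tcp_pos"].round(1),"yawy",round(a,3),"tilt",T[:,2].round(3),"shift",d.round(3),"wz",w,"F",s["force"].round(1),"M",s["wrist_torque"].round(3),"t",s["t"],"grip",round(s["grip_width"]*88,1),s["gripper_force"],"j",s["joints"].round(2))
E
python3 - <<'E'
from h import *
np.set_printoptions(precision=1,suppress=True)
for c,px in [("scene",[(324,190),(343,175),(355,163)]),("side",[(323,226),(335,241),(350,263)])]:
    m=camera_model(c)
    for p in px: print(c,onz(m,p,122)[:2])
m=camera_model("wrist");print(m);T=rot(manip.get_state()["orientation"])
print("cam in tool",T.T@(np.array(m["xyz"])-manip.get_state()["tcp_pos"]), T.T@rot(m["attitude"]))
plan([555,-140,238],0.186)
E
```

```text
scene [544.9 -57.3]
scene [ 552.7 -140.9]
scene [ 565.6 -212. ]
side [544.5 -74. ]
side [ 558.5 -140.4]
side [ 572.3 -225.9]
{'intrinsics': array([[432.2,   0. , 320.1],
       [  0. , 432.2, 240.8],
       [  0. ,   0. ,   1. ]]), 'xyz': array([ 267.8, -569.3,  384.8]), 'attitude': array([-0.3,  0.2, -1.2])}
cam in tool [  75.2   -0.4 -146. ] [[ 0.   1.   0.3]
 [ 1.  -0.  -0. ]
 [-0.   0.3 -1. ]]
tcp [ 196.5 -593.3  238.8] yawy -1.251 tilt [ 0. -0. -1.] shift [ 6. -4.  0.] wz -2.74439280453686 F [0.7 1.1 0.2] M [ 0. -0. -0.] t 0.9 grip 87.8 0.0 j [ 1.3  0.7 -0.2  1.6  0.2  0.9 -0.2]
```

Request:
play_rows --motion "0.6 -0.4 0 0 0 0 1; 1 -0.8 0 0 0 0 1"

```text
t: 1.15
tcp_pos: [254.2, -506.0, 238.7]
orientation: [3.101, 0.502, 0.003]
force: [-0.6, -0.5, 0.5]
grip_width: 1.002
gripper_force: 0.0
```

Request:
play_rows --motion "0.6 -0.4 0 0 0 0 1; 1 -0.8 0 0 0 0 1"

```text
t: 1.4
tcp_pos: [310.2, -419.6, 239.0]
orientation: [3.101, 0.503, 0.003]
force: [0.1, -0.4, 0.2]
grip_width: 1.001
gripper_force: 0.0
```

Request:
play_rows --motion "0.6 -0.4 0 0 0 0 1; 1 -0.8 0 0 0 0 1"

```text
t: 1.65
tcp_pos: [366.0, -333.7, 239.0]
orientation: [3.101, 0.503, 0.003]
force: [0.8, 0.2, 0.9]
grip_width: 1.0
gripper_force: 0.0
```

Request:
play_rows --motion "0.5 -0.4 0 0 0 -0.3 1; 1 -0.8 0 0 0 -0.6 1; 1 -0.8 0 0 0 -0.9 1"

```text
t: 2.02
tcp_pos: [423.0, -245.2, 239.2]
orientation: [-2.89, -1.231, -0.005]
force: [0.2, -0.2, -0.6]
grip_width: 1.0
gripper_force: 0.0
```

Run:
```python
from h import *
plan([560,-140,260],0.186)
```

```text
tcp [ 423.  -245.2  239.2] yawy -0.766 tilt [ 0.003  0.002 -1.   ] shift [ 2.135  0.324 -0.253] wz -1.817478320501458 F [ 0.2 -0.2 -0.6] M [-0.071 -0.025 -0.002] t 2.025 grip 88.0 0.0 j [ 0.63  0.52 -0.31  1.96  0.24  0.69 -0.58]
```

Request:
play_rows --motion "0.5 0.1 -0.1 0 0 -0.3 1; 1 0.2 -0.25 0 0 -0.6 1; 1 0.2 -0.25 0 0 -0.9 1"

```text
t: 2.4
tcp_pos: [491.2, -201.2, 260.0]
orientation: [2.525, 1.865, 0.008]
force: [-0.5, -0.1, -0.3]
grip_width: 1.0
gripper_force: 0.0
```

Request:
play_rows --motion "0.5 -0.3 0 0 0 -0.3 1; 0.8 -0.5 0 0 0 -0.6 1; 0.8 -0.5 0 0 0 -0.9 1; 0.8 -0.5 0 0 0 -0.9 1"

```text
t: 2.9
tcp_pos: [468.8, -130.9, 258.8]
orientation: [2.035, 2.393, 0.0]
force: [-0.7, -0.9, -0.5]
grip_width: 0.999
gripper_force: 0.0
```

Run:
```python
from h import *
np.set_printoptions(precision=1,suppress=True)
plan([560,-140,260],0.186)
m=camera_model("wrist");im=camera("wrist");cv2.imwrite("pics/w0.png",im)
for l in ["pocket_1","rack","tray"]:
    for f in regions_of("wrist",l)[:4]:
        r=f["region"];ys,xs=np.nonzero(r);print(l,f["score"],xs.mean(),ys.mean(),np.array(f["box"])*[640,480,640,480])
g=cv2.cvtColor(im,cv2.COLOR_BGR2GRAY)
c=cv2.HoughCircles(cv2.medianBlur(g,5),cv2.HOUGH_GRADIENT,1,60,param1=100,param2=25,minRadius=22,maxRadius=50)
if c is not None:
    for q in c[0]: print(q,onz(m,q[:2],122))
for l in ["pocket_1"]:
    for f in landmark_of("wrist",l): 
        px=np.array(f["xy"])*[640,480];print(f["score"],px,onz(m,px,8))
```

```text
tcp [ 468.8 -130.9  258.8] yawy 0.161 tilt [ 0.  0. -1.] shift [-0.3  1.1 -0. ] wz -0.047089140218884856 F [-0.7 -0.9 -0.5] M [-0.  -0.1 -0. ] t 2.9 grip 87.9 0.0 j [ 0.6  0.5 -0.6  1.9  0.4  0.8 -0.1]
pocket_1 0.91 398.6368859523126 181.5678444891315 [362.5  74.4 477.1 349. ]
rack 0.65 398.3574548342267 181.83650982727815 [360.   73.7 473.4 351.5]
[451.5 141.5  33.8] [542.  -62.5 122. ]
[443.5 255.5  30.3] [ 555.7 -138.4  122. ]
[ 97.5 278.5  38.3] [ 319.6 -194.2  122. ]
[606.5 339.5  42.7] [ 690.3 -182.9  122. ]
[429.5 346.5  25.7] [ 562.8 -209.5  122. ]
```

View pics/w0.png

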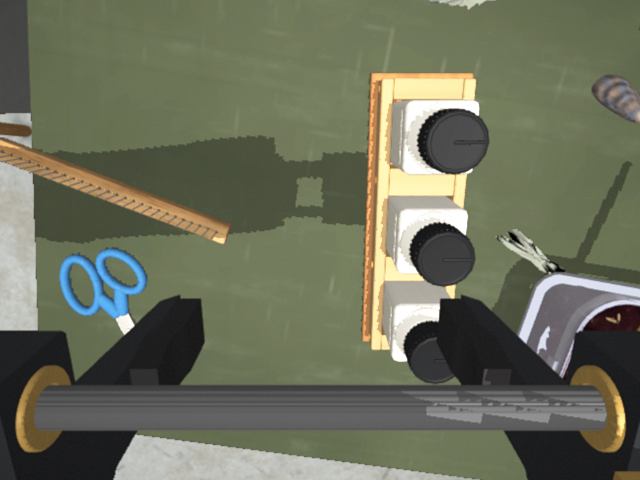

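The wrist view shows the three pots in a row, with cap tops at pixels (455,141), (443,255) and (431,351). Each cap has an index line, and the rack yaw is about 0.18. Next I go above cap 1 (the far one, +y).

Request:
play_rows --motion "0.4 0.5 0 0 0 0 1; 0.7 0.98 0.2 0 0 -0.04 1; 0.7 0.98 0.5 0 0 -0.04 1; 0.7 0.98 0.5 0 0 -0.04 1"

```text
t: 3.65
tcp_pos: [535.9, -63.1, 217.2]
orientation: [-2.007, -2.413, 0.004]
force: [0.1, -0.4, 0.3]
grip_width: 1.001
gripper_force: 0.0
```

```bash
cat >> h.py <<'E'
def caps(name):
    m=camera_model("wrist");im=camera("wrist");cv2.imwrite(f"pics/{name}.png",im)
    g=cv2.cvtColor(im,cv2.COLOR_BGR2GRAY)
    c=cv2.HoughCircles(cv2.medianBlur(g,5),cv2.HOUGH_GRADIENT,1,60,param1=100,param2=25,minRadius=25,maxRadius=60)
    r=onz(m,(320,240),122);d=np.linalg.norm(r-m["xyz"]);print("exp radius",432*21/d)
    for q in c[0]: print(q.round(1),onz(m,q[:2],122).round(1))
    # red cast: exp px of tcp nadir
    s=manip.get_state();print("nadir",proj(m,[*s["tcp_pos"][:2],122]).round(0))
E
python3 - <<'E'
from h import *
plan([543,-62,96],0.183)
caps("w1")
E
```

```text
tcp [535.9 -63.1 217.2] yawy 0.183 tilt [-0.004 -0.    -1.   ] shift [-0.004  0.096  1.515] wz 0.0007256157542887404 F [ 0.1 -0.4  0.3] M [-0.087 -0.078 -0.029] t 3.65 grip 88.1 0.0 j [ 0.36  0.65 -0.54  1.83  0.45  0.79 -0.24]
exp radius 35.959074013251474
[339.5 240.5  36.8] [545.3 -58.9 122. ]
[334.5 367.5  31.6] [ 558.8 -143.2  122. ]
nadir [323. 245.]
```

View pics/w1.png

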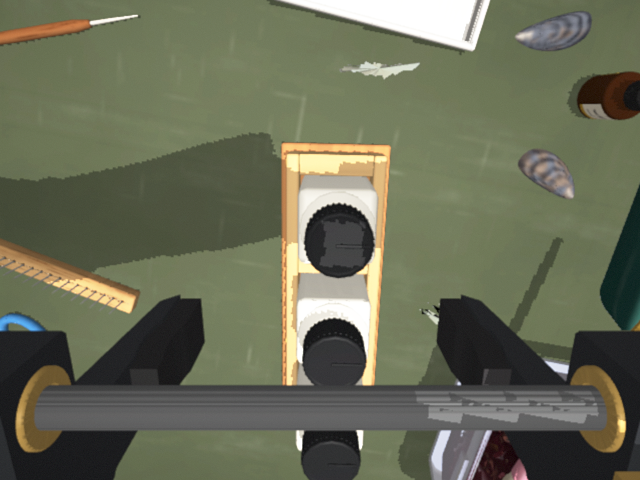

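Request:
play_rows --motion "0.016 0.125 0.4 0 0 0 0.6; 0.016 0.125 0.9 0 0 0 0.4; 0.016 0.125 0.9 0 0 0 0.4"

```text
t: 4.08
tcp_pos: [545.0, -60.9, 145.7]
orientation: [-2.008, -2.412, 0.005]
force: [0.2, -0.0, 0.9]
grip_width: 0.701
gripper_force: 0.0
```

Run:
```python
from h import *
plan([545.5,-60,96],0.183)
a,b=camera_model("scene"),camera_model("side")
for p,q in [((245,172),(433,222)),((312,158),(447,295)),((214,130),(622,290))]:
    o1,d1=ray(a,p);o2,d2=ray(b,q)
    t=np.linalg.lstsq(np.c_[d1,-d2],o2-o1,rcond=None)[0];print((o1+d1*t[0]).round(),(o2+d2*t[1]).round())
print(onz(b,(412,255),90),onz(b,(425,345),0))
```

```text
tcp [545.  -60.9 145.7] yawy 0.182 tilt [-0.004 -0.001 -1.   ] shift [0.01  0.011 0.621] wz -0.0011922292116602435 F [ 0.2 -0.   0.9] M [ 0.014 -0.081  0.036] t 4.075 grip 61.7 0.0 j [ 0.3   0.76 -0.47  1.87  0.54  0.65 -0.31]
[761. -61. 109.] [761. -61. 110.]
[ 728. -274.   79.] [ 726. -275.   77.]
[1060. -262.   97.] [1035. -270.   57.]
[ 697.21484633 -153.36409375   90.        ] [ 686.30059722 -302.63450566    0.        ]
```

Request:
play_rows --motion "0.01 0.01 0.4 0 0 0 0.4; 0.01 0.01 0.62 0 0 0 0.4; 0.01 0.01 0.62 0 0 0 0.4; 0.01 0.01 0.62 0 0 0 -1; 0.01 0.01 0.62 0 0 0 -1; 0.01 0.01 0.62 0 0 0 -1; 0.01 0.01 0.62 0 0 0 -1" --squeeze 20

```text
t: 4.95
tcp_pos: [547.4, -59.3, 98.1]
orientation: [2.008, 2.415, -0.0]
force: [-3.2, -0.5, 6.2]
grip_width: 0.469
gripper_force: 20.0
```

Run:
```python
from h import *
plan([545.5,-60,96],0.183)
```

```text
tcp [547.4 -59.3  98.1] yawy 0.183 tilt [ 0.001 -0.001 -1.   ] shift [-0.005 -0.024  0.027] wz 0.0005264730445391209 F [-3.2 -0.5  6.2] M [-0.106  0.304 -0.004] t 4.95 grip 41.2 19.958691727370024 j [ 0.26  0.83 -0.4   1.9   0.6   0.54 -0.37]
```

Request:
play_rows --motion "0 0 -0.03 0 0 0 -1; 0 0 -0.03 0 0 -0.05 -1; 0 0 -0.03 0 0 -0.1 -1; 0 0 -0.03 0 0 -0.1 -1"

```text
t: 5.45
tcp_pos: [547.1, -59.1, 99.3]
orientation: [-1.944, -2.467, 0.001]
force: [-0.5, -0.4, -2.5]
grip_width: 0.47
gripper_force: 20.0
```

Run:
```python
from h import *
plan([545.5,-60,96],0.183)
```

```text
tcp [547.1 -59.1  99.3] yawy 0.236 tilt [-0.001  0.    -1.   ] shift [-0.007 -0.022  0.041] wz 0.1014220298421878 F [-0.5 -0.4 -2.5] M [-0.106  0.008 -0.07 ] t 5.45 grip 41.3 19.964416651055217 j [ 0.27  0.83 -0.42  1.9   0.62  0.55 -0.33]
```

Request:
play_rows --motion "0 0 0 0 0 -0.05 -1; 0 0 0 0 0 -0.1 -1; 0 0 0 0 0 -0.1 -1"

```text
t: 5.82
tcp_pos: [546.9, -59.1, 99.4]
orientation: [-1.879, -2.517, 0.001]
force: [-1.3, 0.6, -3.9]
grip_width: 0.471
gripper_force: 20.0
```

Run:
```python
from h import *
plan([545.5,-60,96],0.183)
```

```text
tcp [546.9 -59.1  99.4] yawy 0.288 tilt [-0.001 -0.    -1.   ] shift [-0.005 -0.02   0.042] wz 0.20037518974868335 F [-1.3  0.6 -3.9] M [-0.068  0.051 -0.42 ] t 5.825 grip 41.4 19.965433599427342 j [ 0.28  0.83 -0.44  1.9   0.63  0.56 -0.29]
```

Cap 1 holds: 0.42 N m after 6° of turn, with no give. I unwind it, release, and go on to cap 2.

Request:
play_rows --motion "0 0 0 0 0 0.1 -1; 0 0 0 0 0 0.2 -1; 0 0 0 0 0 0.2 0.4; 0 0 0 0 0 0.2 0.4; 0 0 0 0 0 0.2 0.4; 0 0 -0.3 0 0 0.2 0.4; 0 0 -0.6 0 0 0.2 0.4; 0 0 -0.6 0 0 0.2 0.4"

```text
t: 6.82
tcp_pos: [548.6, -58.9, 149.0]
orientation: [2.007, 2.414, 0.004]
force: [0.3, -0.5, -0.4]
grip_width: 0.701
gripper_force: 0.0
```

Request:
play_rows --motion "-0.5 0.01 0 0 0 0 0.4; -1 0.01 0 0 0 0 0.4; -1 0.01 0 0 0 0 0.4; -1 0.01 0 0 0 0 0.4"

```text
t: 7.32
tcp_pos: [562.2, -136.6, 146.8]
orientation: [-2.007, -2.415, -0.0]
force: [-0.9, 0.3, 0.7]
grip_width: 0.701
gripper_force: 0.0
```

Run:
```python
from h import *
plan([561,-138,98],0.183)
caps("w2")
```

```text
tcp [ 562.2 -136.6  146.8] yawy 0.184 tilt [-0.001  0.001 -1.   ] shift [-0.016 -0.018  0.61 ] wz 0.0025508959942627967 F [-0.9  0.3  0.7] M [-0.073 -0.097  0.   ] t 7.325 grip 61.7 0.0 j [ 0.44  0.79 -0.49  1.78  0.54  0.71 -0.16]
exp radius 50.782305545445794
[318.5 105.5  56.1] [546.5 -61.  122. ]
[312.5 285.5  45.8] [ 557.4 -133.6  122. ]
[520.5 346.5  38.9] [ 654.  -145.5  122. ]
nadir [323. 292.]
```

View pics/w2.png

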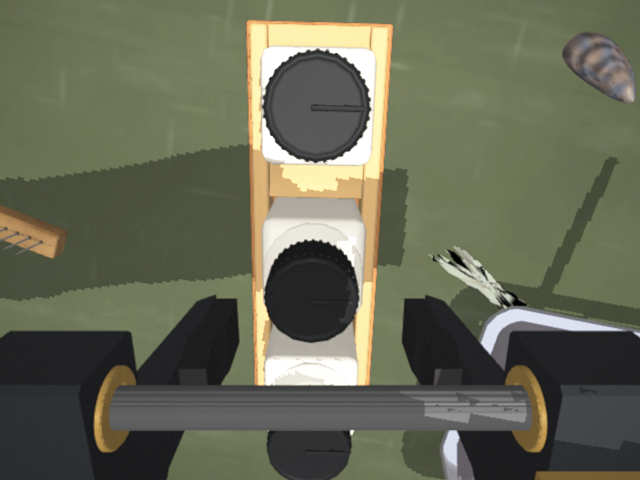

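Cap 2's top centre is at (312,296), while the point under the TCP projects to (323,292). I shift about 4 mm and grip; cap 1's line is still in place.

Request:
play_rows --motion "-0.02 -0.05 0.3 0 0 0 0.4; -0.02 -0.05 0.6 0 0 0 0.4; -0.02 -0.05 0.6 0 0 0 0.4; -0.02 -0.05 0.6 0 0 0 -1; -0.02 -0.05 0.6 0 0 0 -1; -0.02 -0.05 0.6 0 0 0 -1; -0.02 -0.05 0.6 0 0 0 -1" --squeeze 20

```text
t: 8.25
tcp_pos: [559.3, -139.6, 100.3]
orientation: [2.008, 2.415, 0.001]
force: [-1.6, 0.2, 5.8]
grip_width: 0.47
gripper_force: 20.0
```

Request:
play_rows --motion "0 0 0 0 0 -0.05 -1; 0 0 0 0 0 -0.1 -1; 0 0 0 0 0 -0.1 -1"

```text
t: 8.62
tcp_pos: [559.4, -140.2, 100.3]
orientation: [1.945, 2.466, 0.0]
force: [-1.4, -0.4, 5.4]
grip_width: 0.469
gripper_force: 20.0
```

Run:
```python
from h import *
plan([558,-138,98],0.183)
```

```text
tcp [ 559.4 -140.2  100.3] yawy 0.235 tilt [ 0.001 -0.001 -1.   ] shift [ 0.031 -0.011  0.029] wz 0.09996329261592636 F [-1.4 -0.4  5.4] M [-0.092  0.103 -0.127] t 8.625 grip 41.3 19.981674375012517 j [ 0.43  0.85 -0.46  1.82  0.61  0.61 -0.17]
```

Request:
play_rows --motion "0 0 0 0 0 -0.05 -1; 0 0 0 0 0 -0.1 -1; 0 0 0 0 0 -0.1 -1"

```text
t: 9.0
tcp_pos: [559.4, -140.2, 100.3]
orientation: [1.88, 2.516, 0.0]
force: [-2.9, 0.3, 5.7]
grip_width: 0.472
gripper_force: 20.0
```

Run:
```python
from h import *
plan([558,-138,98],0.183)
```

```text
tcp [ 559.4 -140.2  100.3] yawy 0.287 tilt [ 0.001 -0.001 -1.   ] shift [ 0.031 -0.009  0.028] wz 0.19954632253564905 F [-2.9  0.3  5.7] M [-0.012  0.136 -0.219] t 9.0 grip 41.5 19.98164853081107 j [ 0.43  0.86 -0.47  1.82  0.63  0.62 -0.13]
```

Request:
play_rows --motion "0 0 0 0 0 -0.05 -1; 0 0 0 0 0 -0.1 -1; 0 0 0 0 0 -0.1 -1"

```text
t: 9.38
tcp_pos: [559.3, -140.2, 100.3]
orientation: [1.813, 2.564, -0.0]
force: [-0.9, -0.7, 5.5]
grip_width: 0.47
gripper_force: 20.0
```

Run:
```python
from h import *
plan([558,-138,98],0.183)
```

```text
tcp [ 559.3 -140.2  100.3] yawy 0.34 tilt [ 0.001 -0.001 -1.   ] shift [ 0.032 -0.006  0.028] wz 0.29950063150524464 F [-0.9 -0.7  5.5] M [-0.073  0.205 -0.164] t 9.375 grip 41.3 19.981766492128372 j [ 0.44  0.86 -0.48  1.82  0.64  0.63 -0.09]
```

The torque stays level at about 0.2 while the turn goes on, so cap 2 gives. I turn it further, to about 27° in all.

Request:
play_rows --motion "0 0 0 0 0 -0.15 -1; 0 0 0 0 0 -0.3 -1; 0 0 0 0 0 -0.45 -1; 0 0 0 0 0 -0.6 -1; 0 0 0 0 0 -0.6 -1"

```text
t: 10.0
tcp_pos: [559.0, -140.4, 100.3]
orientation: [1.39, 2.817, -0.001]
force: [-3.3, -1.1, 7.4]
grip_width: 0.471
gripper_force: 20.0
```

Run:
```python
from h import *
plan([558,-138,98],0.183)
```

```text
tcp [ 559.  -140.4  100.3] yawy 0.654 tilt [ 0.    -0.001 -1.   ] shift [0.031 0.009 0.028] wz 0.8999706346916263 F [-3.3 -1.1  7.4] M [-0.176  0.353 -0.239] t 10.0 grip 41.5 19.98257123865187 j [ 0.49  0.88 -0.57  1.81  0.73  0.67  0.15]
```

Request:
play_rows --motion "0 0 0 0 0 0 0.4; 0 0 0 0 0 0 0.4; 0 0 0 0 0 0 0.4; 0 0 -0.3 0 0 0 0.5; 0 0 -0.6 0 0 0 1; 0 0 -0.7 0 0 0.3 1; 0 0 -0.7 0 0 0.6 1; 0 0 -0.7 0 0 0.9 1; 0 0 -0.7 0 0 0.9 1"

```text
t: 11.12
tcp_pos: [559.1, -139.7, 155.5]
orientation: [2.006, 2.417, -0.001]
force: [-0.3, 0.2, -0.4]
grip_width: 0.996
gripper_force: 0.0
```

Run:
```python
from h import *
plan([559,-139.5,62],0.183)
caps("w3")
```

```text
tcp [ 559.1 -139.7  155.5] yawy 0.186 tilt [ 0.    -0.001 -1.   ] shift [ 3.000e-03 -1.000e-03  1.169e+00] wz 0.005014168261957984 F [-0.3  0.2 -0.4] M [-0.052 -0.119 -0.052] t 11.125 grip 87.7 0.0 j [ 0.45  0.78 -0.5   1.78  0.54  0.72 -0.16]
exp radius 48.30666542016002
[321.5  99.5  54.9] [544.1 -61.6 122. ]
[319.5 281.5  47.2] [ 557.6 -137.9  122. ]
[312.5 418.5  47.9] [ 567.7 -210.8  122. ]
[524.5 345.5  47.1] [ 658.2 -152.   122. ]
nadir [322. 286.]
```

View pics/w3.png

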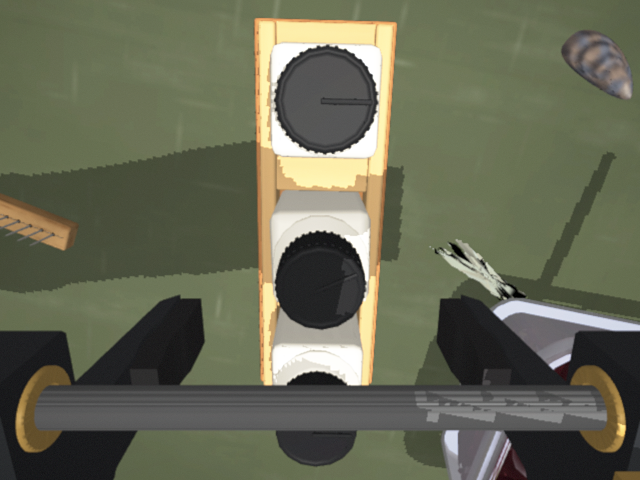

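Cap 2's index line now runs from (318,289) to (358,274), turned about 21°, while the others stay level. Now the body grasp.

Request:
play_rows --motion "0 0 0.4 0 0 0 1; 0 0 0.8 0 0 0 1; 0 0 0.8 0 0 0 1"

```text
t: 11.55
tcp_pos: [557.2, -139.6, 89.6]
orientation: [-2.003, -2.415, 0.004]
force: [0.0, -0.1, -1.2]
grip_width: 1.001
gripper_force: 0.0
```

Request:
play_rows --motion "0 0 0.2 0 0 0 1; 0 0 0.35 0 0 0 1; 0 0 0.35 0 0 0 1; 0 0 0.35 0 0 0 -1; 0 0 0.35 0 0 0 -1; 0 0 0.35 0 0 0 -1; 0 0 0.35 0 0 0 -1; 0 0 0.35 0 0 0 -1" --squeeze 28

```text
t: 12.55
tcp_pos: [559.2, -139.8, 63.8]
orientation: [2.008, 2.415, 0.0]
force: [0.3, 0.2, 1.2]
grip_width: 0.613
gripper_force: 28.0
```

Run:
```python
from h import *
plan([559,-139.5,62],0.183)
```

```text
tcp [ 559.2 -139.8   63.8] yawy 0.184 tilt [ 0. -0. -1.] shift [ 0.005 -0.001  0.022] wz 0.0013480435874445376 F [0.3 0.2 1.2] M [-0.085 -0.008 -0.002] t 12.55 grip 53.9 27.95296403579414 j [ 0.4   0.91 -0.4   1.83  0.64  0.54 -0.25]
```

Request:
play_rows --motion "0 0 -0.08 0 0 0 -1; 0 0 -0.2 0 0 0 -1; 0 0 -0.36 0 0 0 -1; 0 0 -0.55 0 0 0 -1; 0 0 -0.75 0 0 0 -1; 0 0 -0.92 0 0 0 -1; 0 0 -1 0 0 0 -1; 0 0 -1 0 0 0 -1"

```text
t: 13.55
tcp_pos: [559.2, -139.9, 143.9]
orientation: [2.008, 2.415, 0.0]
force: [0.1, -0.2, -3.9]
grip_width: 0.611
gripper_force: 28.0
```

Request:
play_rows --motion "0 0 -0.15 0 0 0 -1; 0 0 -0.4 0 0 0 -1; 0 0 -0.65 0 0 0 -1; 0 0 -0.8 0 0 0 -1; 0 0 -0.8 0 0 0 -1"

```text
t: 14.18
tcp_pos: [559.5, -139.8, 208.3]
orientation: [2.008, 2.415, 0.001]
force: [-0.0, 0.3, -2.2]
grip_width: 0.611
gripper_force: 28.0
```

Run:
```python
from h import *
plan([556,164,206],0.183)
m=camera_model("scene");im=camera("scene");cv2.imwrite("pics/s1.png",cv2.resize(im[120:360,120:440],None,fx=2,fy=2))
a,b=m,camera_model("side");camera("side")
for c,k in (("scene",a),("side",b)):
    f=regions_of(c,"tray")[0];cs,_=cv2.findContours(f["region"].astype(np.uint8),0,2);cc=max(cs,key=cv2.contourArea)
    bx=cv2.approxPolyDP(cc,12,True)[:,0];print(c,f["score"],[(*p.tolist(),*onz(k,p,18.5)[:2].round()) for p in bx])
```

```text
tcp [ 559.5 -139.8  208.3] yawy 0.184 tilt [ 0.002 -0.    -1.   ] shift [3.742 0.65  0.027] wz 0.0011106741478748101 F [-0.   0.3 -2.2] M [-0.03  -0.127  0.053] t 14.175 grip 53.8 27.95228037983179 j [ 0.48  0.71 -0.55  1.74  0.48  0.83 -0.11]
scene 0.95 [(314, 280, np.float64(470.0), np.float64(88.0)), (254, 253, np.float64(621.0), np.float64(79.0)), (180, 303, np.float64(622.0), np.float64(271.0)), (242, 342, np.float64(468.0), np.float64(283.0))]
side 0.94 [(284, 208, np.float64(486.0), np.float64(266.0)), (284, 247, np.float64(474.0), np.float64(54.0)), (307, 248, np.float64(522.0), np.float64(42.0)), (317, 208, np.float64(566.0), np.float64(253.0))]
```

View pics/s1.png

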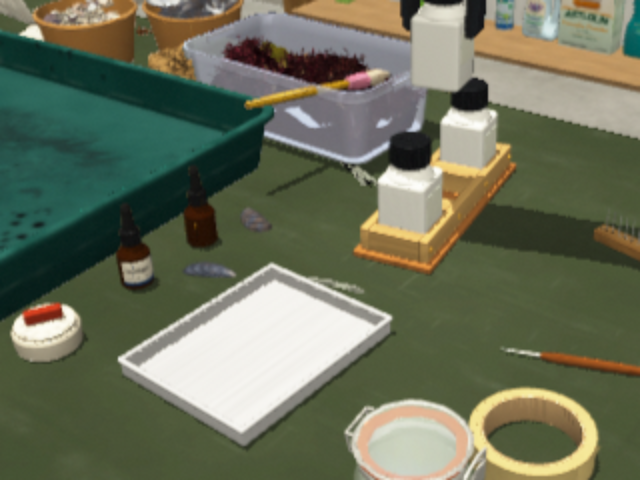

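The pot is out of the rack and held upright, and the tray centre is about (550,172). I carry the pot over pot 1 with good clearance.

Request:
play_rows --motion "0.15 0.02 0 0 0 0 -1; 0.4 0.06 0 0 0 0 -1; 0.7 0.1 0 0 0 0 -1; 0.96 0.15 0 0 0 0 -1"

```text
t: 14.88
tcp_pos: [556.5, -58.9, 207.6]
orientation: [-2.005, -2.418, -0.002]
force: [0.5, 0.1, -3.3]
grip_width: 0.61
gripper_force: 28.0
```

Request:
play_rows --motion "0.32 0.05 0 0 0 0 -1; 0.64 0.1 0 0 0 0 -1; 0.96 0.15 0 0 0 0 -1"

```text
t: 15.25
tcp_pos: [554.1, 18.7, 207.6]
orientation: [-2.005, -2.418, -0.001]
force: [-0.1, 0.6, -2.6]
grip_width: 0.615
gripper_force: 28.0
```

Request:
play_rows --motion "0.32 0.05 0 0 0 0 -1; 0.64 0.1 0 0 0 0 -1; 0.96 0.15 0 0 0 0 -1"

```text
t: 15.62
tcp_pos: [551.5, 96.3, 207.6]
orientation: [-2.005, -2.418, -0.001]
force: [0.3, 0.1, -2.7]
grip_width: 0.608
gripper_force: 28.0
```

Request:
play_rows --motion "0.32 0.05 0.1 0 0 0 -1; 0.6 0.1 0.3 0 0 0 -1; 0.85 0.13 0.6 0 0 0 -1; 0.96 0.15 0.9 0 0 0 -1; 0.96 0.15 1 0 0 0 -1; 0.96 0.15 1 0 0 0 -1"

```text
t: 16.38
tcp_pos: [549.6, 171.2, 127.4]
orientation: [-2.008, -2.416, 0.002]
force: [0.2, -0.0, -3.0]
grip_width: 0.609
gripper_force: 28.0
```

Run:
```python
from h import *
plan([550,172,59],0.183)
m=camera_model("scene");im=camera("scene");cv2.imwrite("pics/s2.png",cv2.resize(im[120:360,120:440],None,fx=2,fy=2))
```

```text
tcp [549.6 171.2 127.4] yawy 0.184 tilt [-0.001 -0.001 -1.   ] shift [0.01  0.008 0.855] wz 0.002392052359712941 F [ 0.2 -0.  -3. ] M [-0.057 -0.061 -0.006] t 16.375 grip 53.6 27.95223587192595 j [-0.13  0.81 -0.44  1.8   0.53  0.65 -0.7 ]
```

View pics/s2.png

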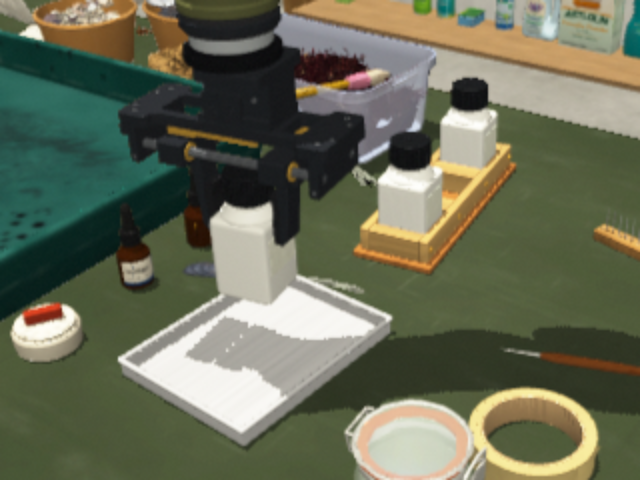

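The pot hangs upright above the middle of the tray, about 70 mm up. I lower it slowly.

Request:
play_rows --motion "0 0 0.12 0 0 0 -1; 0 0 0.3 0 0 0 -1; 0 0 0.5 0 0 0 -1; 0 0 0.65 0 0 0 -1; 0 0 0.73 0 0 0 -1; 0 0 0.77 0 0 0 -1; 0 0 0.79 0 0 0 -1; 0 0 0.81 0 0 0 -1; 0 0 0.82 0 0 0 -1; 0 0 0.83 0 0 0 -1; 0 0 0.83 0 0 0 -1"

```text
t: 17.8
tcp_pos: [550.1, 171.0, 61.1]
orientation: [2.008, 2.416, 0.0]
force: [0.4, -0.4, -2.8]
grip_width: 0.614
gripper_force: 28.0
```

Request:
play_rows --motion "0 0 0.01 0 0 0 -1; 0 0 0.02 0 0 0 -1; 0 0 0.02 0 0 0 -1"

```text
t: 18.18
tcp_pos: [550.1, 171.0, 59.4]
orientation: [2.008, 2.416, -0.0]
force: [-0.6, -0.3, -3.4]
grip_width: 0.612
gripper_force: 28.0
```

Request:
play_rows --motion "0 0 0.005 0 0 0 -1; 0 0 0.01 0 0 0 -1; 0 0 0.015 0 0 0 -1; 0 0 0.015 0 0 0 -1"

```text
t: 18.68
tcp_pos: [550.1, 171.0, 58.8]
orientation: [2.008, 2.416, 0.0]
force: [-2.1, -0.6, 3.9]
grip_width: 0.607
gripper_force: 28.0
```

Contact: the force went from −3 to +4 N. I release gently and retreat straight up.

Request:
play_rows --motion "0 0 0 0 0 0 0.3; 0 0 0 0 0 0 0.5; 0 0 0 0 0 0 1; 0 0 0 0 0 0 1; 0 0 0 0 0 0 1; 0 0 0 0 0 0 1; 0 0 -0.3 0 0 0 1; 0 0 -0.7 0 0 0 1; 0 0 -1 0 0 0 1; 0 0 -1 0 0 0 1"

```text
t: 19.92
tcp_pos: [551.3, 171.6, 139.8]
orientation: [2.008, 2.414, 0.005]
force: [0.2, 0.9, -0.2]
grip_width: 0.999
gripper_force: 0.0
```

Request:
play_rows --motion "0 0 -0.4 0 0 0 1; 0 0 -0.8 0 0 0 1; 0 0 -0.8 0 0 0 1; 0 0 -0.8 0 0 0 1"

```text
t: 20.42
tcp_pos: [549.4, 170.4, 200.8]
orientation: [-2.008, -2.415, 0.004]
force: [-0.0, 0.3, -0.1]
grip_width: 1.003
gripper_force: 0.0
```

Run:
```python
from h import *
plan([550,172,59],0.183)
a=camera("wrist");b=camera("scene")[120:360,120:440]
b=cv2.resize(b,None,fx=1.25,fy=1.25);a=cv2.resize(a,(400,300))
cv2.imwrite("pics/f.png",np.hstack([a,b]))
```

```text
tcp [549.4 170.4 200.8] yawy 0.184 tilt [-0.002 -0.001 -1.   ] shift [0.02  0.015 1.773] wz 0.0011562396920732042 F [-0.   0.3 -0.1] M [-0.058 -0.081  0.057] t 20.425 grip 88.2 0.0 j [-0.09  0.71 -0.51  1.75  0.45  0.81 -0.63]
```

View pics/f.png

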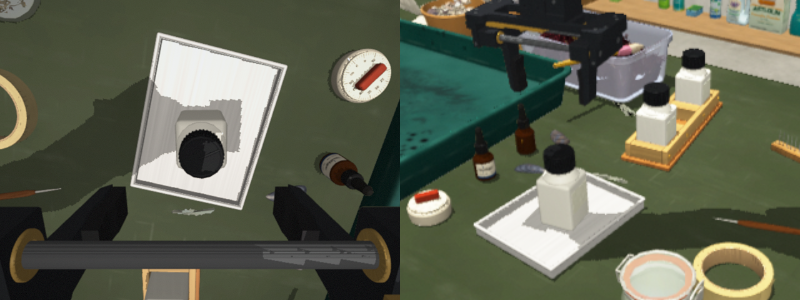

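The pot stands upright well inside the tray with the gripper clear. The other two pots are in the rack and the things around are undisturbed.

```bash
python3 -c "
from plant import ticket
print(ticket.hand_in())"
```

```text
the job is handed in; nothing more can be done
None
```

The loose cap was on the middle pot (pocket 2): I left it turned about 21°, set that pot upright in the tray by its body, and handed the job in at about 20 s; cap 1 held at 0.42 N m, and I did not try cap 3 once the loose one was found.

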